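# Stir the glazed beads in the mixing bowl

## Task

The blue and the brown beads still lie apart in the white mixing bowl: take the stirring rod by its yellow grip from its stand, put its lower end right down among the beads and stir them round, going on until most beads of each colour lie at least a bead's width from where they lay at first. Stir with the rod only, never with the fingers, and keep all the beads in the bowl. Then stand the rod back in its stand, fully down, let go, and leave the tea mug where it is.

Things in the scene. Friction and masses are not known exactly. Their poses are not given: they have to be found in the camera images.
- bowl: White stoneware mixing bowl with a flat floor, bedded on a black rubber ring, so heavy that it does not move. Origin: centre of its underside, z up. Outside 140 mm across at the rim, 50 mm tall, wall 5 mm; the inner floor is 6 mm above the origin and 114 mm across. Six beads stand in it in one layer, in a ring about 37 mm from the centre, one colour in each half; at the start the middle is clear (about 40 mm across).
- rod_stand: Grey rod stand on a dark round foot 92 mm across; it does not move. Origin: centre of its underside, z up. A tube 20 mm wide inside whose mouth opens as a funnel to 53 mm inside at the top, 72 mm above the origin; the funnel starts at 50 mm; the tube's floor is 6 mm above the origin.
- rod_mid (a point): Stirring rod: straight round wooden dowel, 14 mm across and 180 mm long, about 50 g, with a yellow grip with black rings on its top 55 mm. At the start it stands upright in the rod stand. This point is its middle, 90 mm from either end; z along the rod towards the yellow grip.
- rod_tip (a point): Centre of the stirring rod's plain lower end, 90 mm below its middle; z along the rod towards the yellow grip.
- tea_mug: Bystander: blue and white mug of tea with a handle, 78 mm across, 92 mm tall, loose; not the vessel to stir. Origin: centre of its underside.
- bead_blue1: Blue glazed bead, a barrel 24 mm across and 18 mm tall with a dark hole, 18 g, loose, in the bowl. Origin: its middle.
- bead_blue2: Blue glazed bead, a barrel 24 mm across and 18 mm tall with a dark hole, 18 g, loose, in the bowl. Origin: its middle.
- bead_blue3: Blue glazed bead, a barrel 24 mm across and 18 mm tall with a dark hole, 18 g, loose, in the bowl. Origin: its middle.
- bead_brown1: Brown (terracotta) glazed bead, a barrel 24 mm across and 18 mm tall with a dark hole, 18 g, loose, in the bowl. Origin: its middle.
- bead_brown2: Brown (terracotta) glazed bead, a barrel 24 mm across and 18 mm tall with a dark hole, 18 g, loose, in the bowl. Origin: its middle.
- bead_brown3: Brown (terracotta) glazed bead, a barrel 24 mm across and 18 mm tall with a dark hole, 18 g, loose, in the bowl. Origin: its middle.

How it is judged (in metres and radians):
On the way, in this order (a step that is already met when the one before it is completed fails the run):
1. the rod's lower end is down among the beads in the bowl (horizontal distance between rod_tip and bowl below 0.055 m and z of rod_tip in the frame of bowl below 0.022 m), for 0.2 s.
2. with the rod still down in the bowl, at least two of the three beads of each colour lie more than 18 mm from where they lay at the start (all of step 1 and (distance of each of bead_blue1, bead_blue2 from where it was at the start of the episode above 0.018 m or distance of each of bead_blue1, bead_blue3 from where it was at the start of the episode above 0.018 m or distance of each of bead_blue2, bead_blue3 from where it was at the start of the episode above 0.018 m) and (distance of each of bead_brown1, bead_brown2 from where it was at the start of the episode above 0.018 m or distance of each of bead_brown1, bead_brown3 from where it was at the start of the episode above 0.018 m or distance of each of bead_brown2, bead_brown3 from where it was at the start of the episode above 0.018 m)), for 0.2 s.
At the end, for the whole second after the job is handed in: The rod stands in its stand again, at rest and released: lower end within 15 mm of the stand's axis and less than 20 mm above its underside, leaning less than 11 degrees. All six beads lie in the bowl (middles within 60 mm of its axis and below its rim), at rest (horizontal distance between rod_tip and rod_stand below 0.015 m and z of rod_tip in the frame of rod_stand below 0.02 m and angle between rod_mid's own z axis and vertical below 0.2 rad and linear speed of rod below 0.1 m/s and horizontal distance between each of bead_blue1, bead_blue2, bead_blue3, bead_brown1, bead_brown2, bead_brown3 and bowl below 0.06 m and z of each of bead_blue1, bead_blue2, bead_blue3, bead_brown1, bead_brown2, bead_brown3 in the frame of bowl below 0.05 m and linear speed of each of bead_blue1, bead_blue2, bead_blue3, bead_brown1, bead_brown2, bead_brown3 below 0.02 m/s); the robot touches nothing.
It fails at once if the fingers touch a bead (contact force between the fingers and bead_blue1 above 0.3 N or contact force between the fingers and bead_blue2 above 0.3 N or contact force between the fingers and bead_blue3 above 0.3 N or contact force between the fingers and bead_brown1 above 0.3 N or contact force between the fingers and bead_brown2 above 0.3 N or contact force between the fingers and bead_brown3 above 0.3 N).
It fails at once if a bead leaves the bowl (horizontal distance between any of bead_blue1, bead_blue2, bead_blue3, bead_brown1, bead_brown2, bead_brown3 and bowl above 0.078 m).
It fails at once if the tea mug is shifted by more than 30 mm or tipped (distance of tea_mug from where it was at the start of the episode above 0.03 m or angle between tea_mug's own z axis and vertical above 0.3 rad).
It also fails if it takes over 72 s, if anything falls off the work surface, if the arm or the gripper's body presses on something with over 40 N, if the wrist force passes 120 N, or if a joint passes its speed limit or range.

## Robot

A 7-joint arm with a two-finger parallel gripper is mounted at the origin on a cart in front of the work surface, level with it; the furniture and walls round the work are solid. World frame = base frame: x ahead of the robot, y to its left, z up, the work surface at z = 0. Lengths are in m, angles in degrees, forces in N, time in s.
With the tool pointing down it reaches from about 0.425 to 0.925 m from the base axis. Payload 6.8 kg.
Tool frame: the origin (TCP) lies at the very end of the fingers, on their centre line; the grasp point (between the pads) lies 19 mm behind it (robot.grasp_offset is the x of the grasp point in the tool frame, in m); x points along the fingers, z is the direction in which the jaws open and shut, and the axes are right-handed (so a half turn about x gives the same grasp; the last joint's range is limited). The gripper opens to 85 mm and grips with 20 to 120 N. Pads are 22 mm wide; open, the fingers measure 114 mm over their backs; the gripper's body (76 mm by 85 mm) begins 54 mm behind the grasp point. The pads swing forward as they close: fully open they stand 13 mm farther back than shut.
Start: joints at [63.535, 27.33, 1.283, 89.118, -0.659, 63.558, -4.761], TCP at [0.234, -0.633, 0.207] pointing down, gripper open.
Joint ranges: [-169.35, 169.35], [-19.33, 120.38], [-80.79, 83.38], [13.8, 139.57], [-78.32, 258.32], [9.67, 109.79], [-169.56, 169.56]. Speed limits (degrees/s): [136.94, 136.94, 180, 180, 180, 180, 180].

## Interface

Orientations are given as a 3x3 rotation matrix whose columns are the frame's x, y, z axes.
In Python, from cell import robot gives the robot as it stands.
- The arm moves only by the tool drive_tool, never from a script. Its argument "deltas" is a list of rows, each an object of numbers: "fingers": the closure, from 0 (fully open) to 1 (shut); "x", "y", "z": the shift along the tool's x, y, z in cm; "rx", "ry", "rz": the turn, a rotation vector about the tool's x, y, z in degrees. In form: [{"fingers": .., "x": .., "y": .., "z": .., "rx": .., "ry": .., "rz": ..}, ...]. A call has 1 to 8 rows; each row shifts and turns the commanded pose from where the row before left it, along the tool's axes as they then stand; what a row does not reach is not made up. A row lasts 1/8 s, in which the tool goes at most 62.5 mm and 10.7 degrees, less where a joint would pass 70% of its speed; a pose out of reach is approached as far as the arm can. A call is refused whole if a number of a shift passes 6.25 or a number of a turn 10.7, either way. A call with a gripper value outside its range is refused whole. The fingers move at their own pace and stop on an object; the grip force is fixed at half the most. Time passes only in rows, so rows that do not move let the fingers close. It gives the time, the measured TCP pose, the force and the opening at its end, in the units of the state.
- robot.observe(): the state, without advancing time (a new reading comes with each control period).
- robot.get_image(name): name is "scene" or "top" or "wrist"; returns (picture, depth): 480x640x3 uint8, blue, green, red; 480x640 float32, m along the optical axis (not along the pixel's ray), 0 where there is no reading.
- robot.get_calibration(name): a dict with "K" (3x3 intrinsics, pixels), "dist" ([k1, k2, p1, p2, k3] as OpenCV has them; the pictures are not rectified), "T" (4x4, takes a point from camera to world coordinates); the wrist camera has in their place "hand_eye" (4x4, takes a point from camera to tool coordinates, whose origin is the TCP and whose axes are the tool frame's). Camera axes: x right, y down, z forward; pixel columns grow to the right and rows downward; lengths in m; the calibration is good to about 2 mm. A picture is of the moment at which its call begins: read the wrist's pose just before it. get_calibration takes no time and is no camera call.
- robot.finish_job(): hands the job in, once; it reports no verdict.
The state is a dict: "time": time; "qpos": joint angles; "joint_vel": joint speeds; "joint_efforts": joint torques, N m; "tcp_pos": TCP position; "tool_rot": TCP orientation; "ft_force": force on the tool from outside, world axes, zero at the start; "torque": the same for the moment, N m; "grip_width": finger opening in m.
Only numpy, scipy, OpenCV 4.12 (cv2) and the standard library are available. Lean on these libraries where they do the work, as an engineer would, in place of code of your own. Each camera call takes 0.05 s, during which the arm holds its last target. There are 200 camera calls.

## Working session

There is one attempt and no reset: what is moved stays moved. The work goes in short steps, Python scripts to look and compute and a tool call to move; the robot and the scene stay as the last step left them, time stands still between calls to the robot, and variables do not carry over. Pictures are saved under pics/ and viewed, about 8 in all and at most 12, crops included, and the job is handed in when it is done.

Besides the shell and the picture viewer there is one more tool, called in YAML: its name, and indented under it one key for each argument. drive_tool: Moves the arm, as the interface text tells. Its arguments: {"type":"object","properties":{"deltas":{"type":"array","items":{"type":"object","properties":{"fingers":{"type":"number"},"x":{"type":"number"},"y":{"type":"number"},"z":{"type":"number"},"rx":{"type":"number"},"ry":{"type":"number"},"rz":{"type":"number"}}}}},"required":["deltas"]}

```bash
mkdir -p pics; ls; cat > h.py <<'E'
import numpy as np, cv2
from cell import robot
def grab(n):
    s=robot.observe(); im,d=robot.get_image(n); c=robot.get_calibration(n)
    if 'T' in c: T=np.array(c['T'])
    else:
        W=np.eye(4); W[:3,:3]=s['tool_rot']; W[:3,3]=s['tcp_pos']; T=W@np.array(c['hand_eye'])
    return im,d,np.array(c['K']),np.array(c['dist']),T
def ray(p,K,D,T):
    u=cv2.undistortPoints(np.array(p,float).reshape(-1,1,2),K,D).reshape(-1,2)
    v=np.c_[u,np.ones(len(u))]@T[:3,:3].T
    return T[:3,3],v
def plane(p,z,K,D,T):
    o,v=ray(p,K,D,T); return o+v*((z-o[2])/v[:,2])[:,None]
def pt(p,d,K,D,T):
    u=cv2.undistortPoints(np.array(p,float).reshape(-1,1,2),K,D).reshape(-1,2)
    z=np.array([d[int(b),int(a)] for a,b in p]); return (np.c_[u,np.ones(len(u))]*z[:,None])@T[:3,:3].T+T[:3,3]
E
python3 - <<'E'
from h import *
for n in('scene','top'):
    im,d,K,D,T=grab(n); cv2.imwrite(f'pics/{n}0.png',im); np.savez(f'{n}0',im=im,d=d,K=K,D=D,T=T); print(n,T.round(3).tolist(),K[0,0])
s=robot.observe(); print(s)
E
```

```text
pics
scene [[-0.735, -0.524, 0.43, 0.195], [-0.678, 0.582, -0.449, 0.308], [-0.015, -0.622, -0.783, 0.748], [0.0, 0.0, 0.0, 1.0]] 473.2024056636978
top [[-0.01, -0.996, 0.086, 0.503], [-1.0, 0.011, 0.005, -0.08], [-0.006, -0.086, -0.996, 0.939], [0.0, 0.0, 0.0, 1.0]] 539.2721932693124
{'time': 0.1, 'qpos': array([63.53425767, 27.37115994,  1.28052942, 89.17290737, -0.6571485 ,
       63.55793567, -4.76112876]), 'joint_vel': array([ 0.05699381, -0.04459032, -0.0560033 , -0.12709906, -0.0425605 ,
       -0.05533865, -0.03409326]), 'joint_efforts': array([ 6.71112095e-03, -5.97751844e+01,  1.61437400e+00, -2.81950879e+01,
        1.27449693e-02,  5.01647213e-03,  3.43397596e-05]), 'tcp_pos': array([ 0.23364604, -0.63265683,  0.20562001]), 'tool_rot': array([[-7.11302873e-04,  9.38047444e-01,  3.46506113e-01],
       [ 1.49103808e-03,  3.46506810e-01, -9.38046272e-01],
       [-9.99998635e-01, -1.50581200e-04, -1.64513575e-03]]), 'ft_force': array([-0.51385821,  0.1869069 , -0.26110893]), 'torque': array([ 0.02215742,  0.02529606, -0.03325658]), 'grip_width': 0.08528837263087792}
```

View pics/top0.png

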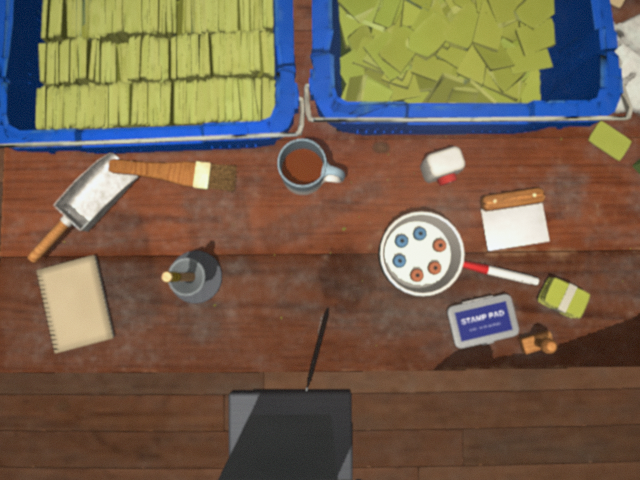

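View pics/scene0.png

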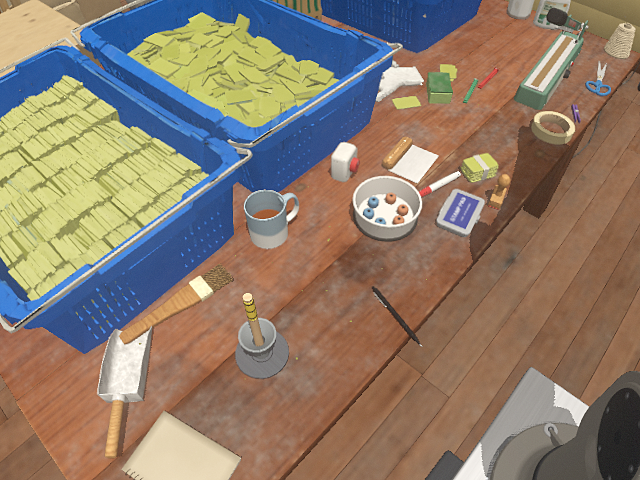

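The top view shows the rod's grip end near (167,277), the stand around (195,277), the bowl at (422,252) with six beads, and the mug at (302,165). In the scene view the grip is at (249,300) and leans slightly.

```bash
python3 - <<'E'
from h import *
R={}
for n in('top','scene'):
    z=np.load(n+'0.npz'); im,d,K,D,T=[z[k] for k in('im','d','K','D','T')]
    hsv=cv2.cvtColor(im,cv2.COLOR_BGR2HSV)
    x0,y0,x1,y1=(155,255,225,305) if n=='top' else (225,280,300,385)
    m=cv2.inRange(hsv,(18,100,120),(35,255,255)); k=np.zeros_like(m); k[y0:y1,x0:x1]=m[y0:y1,x0:x1]
    ys,xs=np.nonzero(k); P=pt(np.c_[xs,ys],d,K,D,T); print(n,len(xs),'yellow px',xs.min(),xs.max(),ys.min(),ys.max())
    P=P[P[:,2]>0.1]; 
    for a,b in((.13,.15),(.15,.17),(.17,.183),(.183,.2)):
        q=P[(P[:,2]>a)&(P[:,2]<b)]
        if len(q):print(a,len(q),q.mean(0).round(4))
    if n=='top':
        # bowl rim and stand by height
        yy,xx=np.mgrid[0:480,0:640]; A=pt(np.c_[xx.ravel(),yy.ravel()],d,K,D,T).reshape(480,640,3)
        for nm,(a,b,c,e),lo,hi in(('bowl',(370,200,475,305),.045,.07),('stand',(155,240,235,310),.062,.082),('mug',(270,130,350,200),.08,.11)):
            S=A[b:e,a:c].reshape(-1,3); q=S[(S[:,2]>lo)&(S[:,2]<hi)]
            if len(q)<5: print(nm,len(q)); continue
            (cx,cy),r=cv2.minEnclosingCircle(q[:,:2].astype(np.float32)); print(nm,len(q),cx,cy,r,np.median(q[:,2]))
        S=A[235:310,160:235].reshape(-1,3)
        q=S[(S[:,2]>.004)&(S[:,2]<.02)]; print('foot',len(q),cv2.minEnclosingCircle(q[:,:2].astype(np.float32)),np.median(q[:,2]))
        b=A[205:300,380:465].reshape(-1,3); q=b[np.hypot(b[:,0]-b[:,0].mean(),b[:,1]-b[:,1].mean())<.02]; print('bowl floor z',np.median(q[:,2]))
        for nm,lo,hi in(('blue',(95,80,40),(115,255,255)),('brown',(3,100,60),(14,255,255))):
            m=cv2.inRange(hsv,lo,hi); k=np.zeros_like(m); k[220:285,385:455]=m[220:285,385:455]
            _,_,st,ce=cv2.connectedComponentsWithStats(k)
            for s,c in zip(st[1:],ce[1:]):
                if s[4]>15: print(nm,s[4],c.round(1),plane([c],.024,K,D,T)[0].round(4))
E
```

```text
top 29 yellow px 162 172 272 282
0.17 7 [0.5047 0.1253 0.181 ]
0.183 17 [0.5062 0.1276 0.1846]
bowl 819 0.5405243635177612 -0.2542611062526703 0.0701092854142189 0.048860111359949165
stand 567 0.5057219862937927 0.13145780563354492 0.030388813465833664 0.06908986341470713
mug 543 0.6808918118476868 -0.06958263367414474 0.05189663544297218 0.08761828217619128
foot 888 ((0.5129992961883545, 0.1314186006784439), 0.06645376980304718) 0.005938601879717564
bowl floor z 0.005345355290359399
blue 78 [419.2 233.4] [ 0.5742 -0.2552  0.024 ]
blue 83 [401.  240.6] [ 0.5623 -0.2238  0.024 ]
blue 80 [398.9 260.5] [ 0.5285 -0.2194  0.024 ]
brown 43 [387.4 222.8] [ 0.593  -0.2014  0.024 ]
brown 111 [439.2 244.8] [ 0.5544 -0.2887  0.024 ]
brown 111 [434.1 267.3] [ 0.5163 -0.2789  0.024 ]
brown 112 [416.5 274.6] [ 0.5043 -0.2487  0.024 ]
scene 168 yellow px 226 297 281 379
0.13 52 [0.5012 0.1319 0.1408]
0.15 64 [0.5013 0.1318 0.1604]
0.17 32 [0.5015 0.1325 0.1766]
0.183 3 [0.5041 0.1359 0.1835]
```

drive_tool:
  deltas:
    - {"fingers": 0, "x": -2.5, "rx": 10.15}
    - {"fingers": 0, "x": -2.5, "rx": 10.15}
    - {"fingers": 0, "y": 3, "z": -4.5}
    - {"fingers": 0, "y": 3, "z": -4.5}
    - {"fingers": 0, "y": 3, "z": -4.5}
    - {"fingers": 0, "y": 3, "z": -4.5}
    - {"fingers": 0, "y": 3, "z": -4.5}
    - {"fingers": 0, "y": 3, "z": -4.5}

```text
$.deltas[0]: bad value
```

drive_tool:
  deltas:
    - {"fingers": 0, "y": 2, "z": -5}
    - {"fingers": 0, "y": 2, "z": -5}
    - {"fingers": 0, "y": 2, "z": -5}
    - {"fingers": 0, "z": -5}
    - {"fingers": 0, "z": -5}
    - {"fingers": 0, "z": -5}
    - {"fingers": 0, "z": -5}
    - {"fingers": 0, "z": -5}

```text
$.deltas[0]: bad value
```

drive_tool:
  deltas:
    - {"fingers": 0, "x": -2.5, "y": 0, "z": 0, "rx": 10.1, "ry": 0, "rz": 0}
    - {"fingers": 0, "x": -2.5, "y": 0, "z": 0, "rx": 10.1, "ry": 0, "rz": 0}
    - {"fingers": 0, "x": 0, "y": 3, "z": -4.5, "rx": 0, "ry": 0, "rz": 0}
    - {"fingers": 0, "x": 0, "y": 3, "z": -4.5, "rx": 0, "ry": 0, "rz": 0}
    - {"fingers": 0, "x": 0, "y": 3, "z": -4.5, "rx": 0, "ry": 0, "rz": 0}
    - {"fingers": 0, "x": 0, "y": 3, "z": -4.5, "rx": 0, "ry": 0, "rz": 0}
    - {"fingers": 0, "x": 0, "y": 3, "z": -4.5, "rx": 0, "ry": 0, "rz": 0}
    - {"fingers": 0, "x": 0, "y": 3, "z": -4.5, "rx": 0, "ry": 0, "rz": 0}

```text
time: 1.1
tcp_pos: [0.4141, -0.3613, 0.2563]
tool_rot: [[-0.0, 1.0, 0.001], [0.0, 0.001, -1.0], [-1.0, -0.0, -0.0]]
ft_force: [1.7, 0.1, -1.0]
grip_width: 0.0857
```

drive_tool:
  deltas:
    - {"fingers": 0, "x": 0, "y": 3, "z": -5, "rx": 0, "ry": 0, "rz": 0}
    - {"fingers": 0, "x": 0, "y": 3, "z": -5, "rx": 0, "ry": 0, "rz": 0}
    - {"fingers": 0, "x": 0, "y": 3, "z": -5, "rx": 0, "ry": 0, "rz": 0}
    - {"fingers": 0, "x": 0, "y": 0, "z": -5, "rx": 0, "ry": 0, "rz": 0}
    - {"fingers": 0, "x": 0, "y": 0, "z": -5, "rx": 0, "ry": 0, "rz": 0}
    - {"fingers": 0, "x": 0, "y": 0, "z": -5, "rx": 0, "ry": 0, "rz": 0}
    - {"fingers": 0, "x": 0, "y": 0, "z": -5, "rx": 0, "ry": 0, "rz": 0}
    - {"fingers": 0, "x": 0, "y": 0, "z": -5, "rx": 0, "ry": 0, "rz": 0}

```text
time: 2.1
tcp_pos: [0.5026, 0.0386, 0.2563]
tool_rot: [[-0.0, 1.0, 0.001], [-0.0, 0.001, -1.0], [-1.0, -0.0, 0.0]]
ft_force: [0.6, 0.7, 0.2]
grip_width: 0.0859
```

drive_tool:
  deltas:
    - {"fingers": 0, "x": 0, "y": 0, "z": -5, "rx": 0, "ry": 0, "rz": 0}
    - {"fingers": 0, "x": 0, "y": 0, "z": -3, "rx": 0, "ry": 0, "rz": 0}
    - {"fingers": 0, "x": 0, "y": 0, "z": 0, "rx": 0, "ry": 0, "rz": 0}

```text
time: 2.48
tcp_pos: [0.5023, 0.12, 0.2563]
tool_rot: [[-0.001, 1.0, 0.006], [0.001, 0.006, -1.0], [-1.0, -0.001, -0.001]]
ft_force: [-0.1, -0.9, 0.0]
grip_width: 0.0855
```

```bash
python3 - <<'E'
from h import *
im,d,K,D,T=grab('wrist'); cv2.imwrite('pics/w1.png',im); s=robot.observe(); print(s['tcp_pos'],s['qpos'],T.round(3).tolist())
hsv=cv2.cvtColor(im,cv2.COLOR_BGR2HSV); m=cv2.inRange(hsv,(18,100,120),(35,255,255))
_,l,st,ce=cv2.connectedComponentsWithStats(m)
for i in range(1,len(st)):
    if st[i][4]>100: print(st[i],ce[i],plane([ce[i]],.186,K,D,T))
ys,xs=np.nonzero(m); P=pt(np.c_[xs,ys],d,K,D,T)
for a,b in((.13,.145),(.145,.16),(.16,.18),(.18,.19)):
    q=P[(P[:,2]>a)&(P[:,2]<b)]
    if len(q): print(a,len(q),q.mean(0).round(4),np.ptp(q,0).round(4))
E
```

```text
[0.50257746 0.11776633 0.25613159] [  -1.01353906   11.10220784  -21.82341601  105.93711355    4.57031484
   63.85596864 -114.29085684] [[0.005, -0.959, -0.285, 0.574], [-1.0, -0.005, -0.002, 0.12], [0.001, 0.285, -0.959, 0.423], [0.0, 0.0, 0.0, 1.0]]
0.13 24 [0.5112 0.1257 0.1416] [0.0037 0.0097 0.0071]
0.145 22 [0.5112 0.1258 0.153 ] [0.0038 0.0096 0.014 ]
0.16 71 [0.5107 0.1264 0.1711] [0.0071 0.0142 0.0197]
0.18 35 [0.5295 0.1919 0.185 ] [0.0488 0.1507 0.0091]
```

View pics/w1.png

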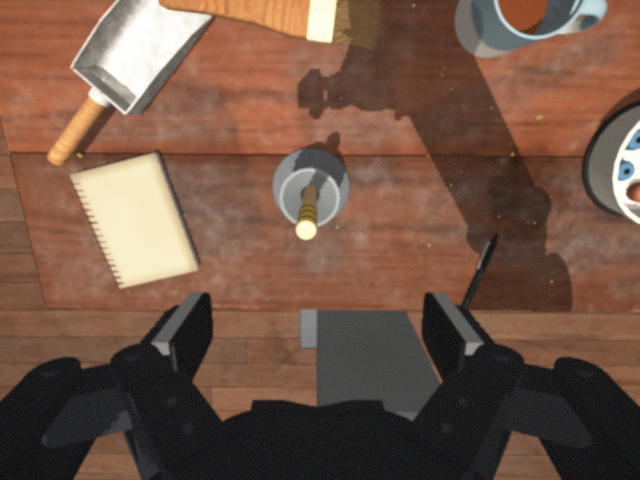

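Wrist view: the cream rod end is at (306,230), the funnel ring is centred near (309,196), and the fingers sit below in the frame. The rod axis comes out at about (0.505, 0.127).

```bash
python3 - <<'E'
from h import *
im,d,K,D,T=grab('wrist')
yy,xx=np.mgrid[0:480,0:640]; A=pt(np.c_[xx.ravel(),yy.ravel()],d,K,D,T).reshape(480,640,3)
print('top',plane([(306,230)],.186,K,D,T)); S=A[140:240,265:355].reshape(-1,3)
for lo,hi in((.066,.075),(.003,.012)):
    q=S[(S[:,2]>lo)&(S[:,2]<hi)]; q=q[np.hypot(q[:,0]-.506,q[:,1]-.13)<.05]
    print(lo,len(q),cv2.minEnclosingCircle(q[:,:2].astype(np.float32)),q.mean(0), np.percentile(q,[1,99],axis=0).round(4).tolist())
q=S[(S[:,2]>.085)&(S[:,2]<.12)]; print('wood',q.mean(0))
print(robot.observe()['tcp_pos'])
E
```

```text
top [[0.50565583 0.12432436 0.186     ]]
0.066 1101 ((0.504683256149292, 0.12774859368801117), 0.030440909788012505) [0.50816578 0.12734559 0.06995188] [[0.4785, 0.0984, 0.0661], [0.5337, 0.1566, 0.0729]]
0.003 1975 ((0.5049055218696594, 0.12751317024230957), 0.0459258146584034) [0.52327514 0.12493482 0.00554821] [[0.4759, 0.0834, 0.0035], [0.5486, 0.1716, 0.0085]]
wood [0.51036413 0.12668814 0.10326997]
[0.50275638 0.11642844 0.25609557]
```

drive_tool:
  deltas:
    - {"fingers": 0, "x": 0, "y": 0.25, "z": -0.95, "rx": 0, "ry": 0, "rz": 0}
    - {"fingers": 0, "x": 3, "y": 0, "z": 0, "rx": 0, "ry": 0, "rz": 0}
    - {"fingers": 0, "x": 3, "y": 0, "z": 0, "rx": 0, "ry": 0, "rz": 0}
    - {"fingers": 0, "x": 3, "y": 0, "z": 0, "rx": 0, "ry": 0, "rz": 0}
    - {"fingers": 0, "x": 2, "y": 0, "z": 0, "rx": 0, "ry": 0, "rz": 0}
    - {"fingers": 0, "x": 1, "y": 0, "z": 0, "rx": 0, "ry": 0, "rz": 0}
    - {"fingers": 1, "x": 0, "y": 0, "z": 0, "rx": 0, "ry": 0, "rz": 0}
    - {"fingers": 1, "x": 0, "y": 0, "z": 0, "rx": 0, "ry": 0, "rz": 0}

```text
time: 3.58
tcp_pos: [0.5062, 0.1268, 0.1374]
tool_rot: [[0.001, 1.0, 0.001], [0.0, 0.001, -1.0], [-1.0, 0.001, -0.0]]
ft_force: [-0.3, -0.1, 0.8]
grip_width: 0.0517
```

drive_tool:
  deltas:
    - {"fingers": 1, "x": 0, "y": 0, "z": 0, "rx": 0, "ry": 0, "rz": 0}
    - {"fingers": 1, "x": 0, "y": 0, "z": 0, "rx": 0, "ry": 0, "rz": 0}
    - {"fingers": 1, "x": 0, "y": 0, "z": 0, "rx": 0, "ry": 0, "rz": 0}
    - {"fingers": 1, "x": 0, "y": 0, "z": 0, "rx": 0, "ry": 0, "rz": 0}

```text
time: 4.08
tcp_pos: [0.5061, 0.127, 0.1372]
tool_rot: [[0.001, 1.0, 0.001], [0.001, 0.001, -1.0], [-1.0, 0.001, -0.001]]
ft_force: [-0.3, -0.0, 4.6]
grip_width: 0.0118
```

drive_tool:
  deltas:
    - {"fingers": 1, "x": -1, "y": 0, "z": 0, "rx": 0, "ry": 0, "rz": 0}
    - {"fingers": 1, "x": -3, "y": 0, "z": 0, "rx": 0, "ry": 0, "rz": 0}
    - {"fingers": 1, "x": -3, "y": 0, "z": 0, "rx": 0, "ry": 0, "rz": 0}
    - {"fingers": 1, "x": -3, "y": 0, "z": 0, "rx": 0, "ry": 0, "rz": 0}
    - {"fingers": 1, "x": -2, "y": 0, "z": 0, "rx": 0, "ry": 0, "rz": 0}
    - {"fingers": 1, "x": 0, "y": 0, "z": 0, "rx": 0, "ry": 0, "rz": 0}

```text
time: 4.82
tcp_pos: [0.5061, 0.1268, 0.258]
tool_rot: [[0.003, 1.0, 0.001], [0.001, 0.001, -1.0], [-1.0, 0.003, -0.001]]
ft_force: [-0.9, 0.6, -0.5]
grip_width: 0.012
```

```bash
cat > rod.py <<'E'
from h import *
# wood below the fingers, from depth in each view
def rod(n,save=None,r=.06):
    s=robot.observe(); c=np.array(s['tcp_pos']); im,d,K,D,T=grab(n)
    if save: cv2.imwrite(save,im)
    yy,xx=np.mgrid[0:480,0:640]; A=pt(np.c_[xx.ravel(),yy.ravel()],d,K,D,T)
    ok=(d.ravel()>0)&(np.hypot(A[:,0]-c[0],A[:,1]-c[1])<r)&(A[:,2]<c[2]-.008)&(A[:,2]>c[2]-.14)
    h=cv2.cvtColor(im,cv2.COLOR_BGR2HSV).reshape(-1,3); 
    cam=T[:3,3]; out=[]
    q=A[ok]
    for k in range(8):
        z1=c[2]-.01-.016*k; b=q[(q[:,2]<z1)&(q[:,2]>z1-.016)]
        if len(b)>3:
            m=np.median(b,0); v=cam[:2]-m[:2]; v/=np.linalg.norm(v); out.append((len(b),*(m[:2]-v*.0058-c[:2]).round(4),round(m[2]-c[2],3)))
    print(n,c.round(4),'low z',np.percentile(q[:,2],1).round(4) if len(q) else None); print(*out,sep='\n')
    return im
E
python3 - <<'E'
from rod import *
a=rod('scene'); cv2.imwrite('pics/s2.png',cv2.resize(a[150:400,130:440],None,fx=2,fy=2)); rod('top')
E
```

```text
scene [0.5061 0.1268 0.258 ] low z 0.1292
(74, np.float64(0.0005), np.float64(0.0014), np.float64(-0.018))
(75, np.float64(-0.0), np.float64(0.0012), np.float64(-0.033))
(69, np.float64(0.0004), np.float64(0.0015), np.float64(-0.049))
(65, np.float64(0.0003), np.float64(0.0019), np.float64(-0.065))
(62, np.float64(0.0005), np.float64(0.0016), np.float64(-0.082))
(58, np.float64(0.0002), np.float64(0.002), np.float64(-0.098))
(52, np.float64(0.0005), np.float64(0.0021), np.float64(-0.115))
(26, np.float64(0.0002), np.float64(0.002), np.float64(-0.126))
top [0.5054 0.1265 0.2566] low z 0.1254
(10, np.float64(-0.0004), np.float64(0.0032), np.float64(-0.118))
(11, np.float64(0.0004), np.float64(0.0042), np.float64(-0.127))
```

View pics/s2.png

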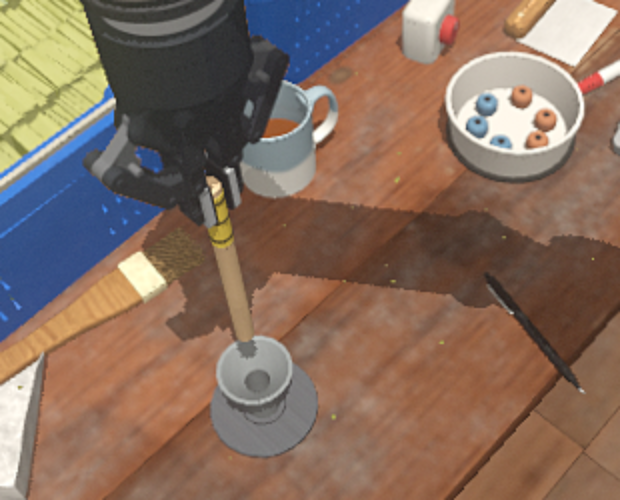

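The rod hangs vertical in the grip with its tip about 131 mm below the TCP. The bowl and beads are unchanged. Next I move over the bowl.

drive_tool:
  deltas:
    - {"fingers": 1, "x": 0, "y": 0.4, "z": 3, "rx": 0, "ry": 0, "rz": 0}
    - {"fingers": 1, "x": 0, "y": 0.4, "z": 5.2, "rx": 0, "ry": 0, "rz": 0}
    - {"fingers": 1, "x": 0, "y": 0.4, "z": 5.2, "rx": 0, "ry": 0, "rz": 0}
    - {"fingers": 1, "x": 0, "y": 0.4, "z": 5.2, "rx": 0, "ry": 0, "rz": 0}
    - {"fingers": 1, "x": 0, "y": 0.4, "z": 5.2, "rx": 0, "ry": 0, "rz": 0}
    - {"fingers": 1, "x": 0, "y": 0.4, "z": 5.2, "rx": 0, "ry": 0, "rz": 0}
    - {"fingers": 1, "x": 0, "y": 0.4, "z": 5.2, "rx": 0, "ry": 0, "rz": 0}
    - {"fingers": 1, "x": 0, "y": 0.4, "z": 4, "rx": 0, "ry": 0, "rz": 0}

```text
time: 5.92
tcp_pos: [0.5366, -0.2577, 0.2547]
tool_rot: [[-0.003, 1.0, -0.001], [0.0, -0.001, -1.0], [-1.0, -0.003, -0.0]]
ft_force: [0.4, -0.5, -1.1]
grip_width: 0.012
```

drive_tool:
  deltas:
    - {"fingers": 1, "x": 0, "y": 0.1, "z": 0, "rx": 0, "ry": 0, "rz": 0}
    - {"fingers": 1, "x": 0, "y": 0, "z": 0, "rx": 0, "ry": 0, "rz": 0}

```text
time: 6.18
tcp_pos: [0.5385, -0.2541, 0.2552]
tool_rot: [[-0.002, 1.0, 0.002], [0.002, 0.002, -1.0], [-1.0, -0.002, -0.002]]
ft_force: [0.4, -0.4, -0.6]
grip_width: 0.0121
```

```bash
python3 - <<'E'
from rod import *
im,d,K,D,T=grab('wrist'); cv2.imwrite('pics/w3.png',im)
yy,xx=np.mgrid[0:480,0:640]; A=pt(np.c_[xx.ravel(),yy.ravel()],d,K,D,T)
q=A[(A[:,2]>.044)&(A[:,2]<.056)&(np.hypot(A[:,0]-.54,A[:,1]+.255)<.085)]
print(len(q),cv2.minEnclosingCircle(q[:,:2].astype(np.float32)),np.percentile(q,[.5,99.5],axis=0).round(4).tolist())
f=A[(np.hypot(A[:,0]-.54,A[:,1]+.255)<.05)]; print('floor z',np.percentile(f[:,2],[5,50]))
hsv=cv2.cvtColor(im,cv2.COLOR_BGR2HSV)
for nm,lo,hi in(('blue',(95,80,40),(115,255,255)),('brown',(3,100,60),(14,255,255))):
    m=cv2.inRange(hsv,lo,hi); _,_,st,ce=cv2.connectedComponentsWithStats(m)
    for s,c in zip(st[1:],ce[1:]):
        p=plane([c],.022,K,D,T)[0]
        if s[4]>60 and np.hypot(p[0]-.54,p[1]+.255)<.065: print(nm,s[4],c.round(0),p.round(4))
rod('scene')
E
```

```text
2149 ((0.5393716096878052, -0.2574523687362671), 0.06961066275835037) [[0.4729, -0.3257, 0.0441], [0.6077, -0.1891, 0.0513]]
floor z [0.00735359 0.35232739]
blue 235 [322. 159.] [ 0.5758 -0.2606  0.022 ]
blue 222 [294. 169.] [ 0.5642 -0.2297  0.022 ]
blue 201 [291. 199.] [ 0.5311 -0.2254  0.022 ]
brown 169943 [328. 189.] [ 0.5424 -0.268   0.022 ]
brown 272 [351. 177.] [ 0.5556 -0.2937  0.022 ]
brown 260 [342. 210.] [ 0.5179 -0.2842  0.022 ]
scene [ 0.5388 -0.2536  0.2555] low z 0.1264
(62, np.float64(0.0003), np.float64(0.0008), np.float64(-0.018))
(64, np.float64(0.0002), np.float64(0.0014), np.float64(-0.034))
(59, np.float64(0.0001), np.float64(0.0018), np.float64(-0.051))
(56, np.float64(-0.0001), np.float64(0.0015), np.float64(-0.067))
(53, np.float64(0.0003), np.float64(0.0024), np.float64(-0.082))
(51, np.float64(0.0004), np.float64(0.0019), np.float64(-0.098))
(48, np.float64(0.0001), np.float64(0.0025), np.float64(-0.114))
(25, np.float64(-0.0001), np.float64(0.0026), np.float64(-0.126))
```

View pics/w3.png

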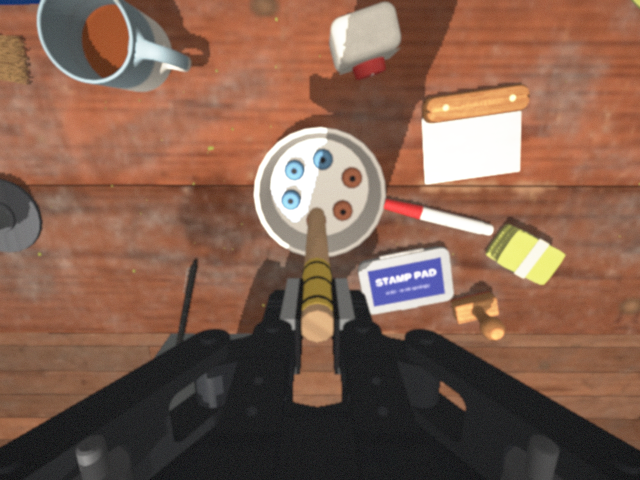

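The wrist view shows the rod tip over the bowl's middle at about (317,213), the ring of beads around it and the bowl at (320,190). The bowl centre is about (0.5395, -0.2565). I'll lower the rod first, then stir along a circle of about 36 mm radius.

drive_tool:
  deltas:
    - {"fingers": 1, "x": 2, "y": 0.05, "z": 0.45, "rx": 0, "ry": 0, "rz": 0}
    - {"fingers": 1, "x": 3, "y": 0, "z": 0, "rx": 0, "ry": 0, "rz": 0}
    - {"fingers": 1, "x": 3, "y": 0, "z": 0, "rx": 0, "ry": 0, "rz": 0}
    - {"fingers": 1, "x": 2, "y": 0, "z": 0, "rx": 0, "ry": 0, "rz": 0}
    - {"fingers": 1, "x": 1.2, "y": 0, "z": 0, "rx": 0, "ry": 0, "rz": 0}
    - {"fingers": 1, "x": 0, "y": 0, "z": 0, "rx": 0, "ry": 0, "rz": 0}
    - {"fingers": 1, "x": 0, "y": 0, "z": 0, "rx": 0, "ry": 0, "rz": 0}
    - {"fingers": 1, "x": 0, "y": 0, "z": 0, "rx": 0, "ry": 0, "rz": 0}

```text
time: 7.28
tcp_pos: [0.54, -0.26, 0.1455]
tool_rot: [[0.002, 1.0, 0.001], [-0.001, 0.001, -1.0], [-1.0, 0.002, 0.001]]
ft_force: [-0.0, -0.0, -0.6]
grip_width: 0.0121
```

```bash
python3 - <<'E'
from h import *
print(robot.observe()['qpos'].round(0))
a=np.radians(20+15*np.arange(29)); p=(3.6*np.c_[np.cos(a),-np.sin(a)]).round(1)
print(p[0]); print(np.diff(p,axis=0).round(1).tolist())
from rod import rod; rod('scene')
E
```

```text
[ 26.  24.  -8. 103.   4.  53. -74.]
[ 3.4 -1.2]
[[-0.5, -0.9], [-0.6, -0.7], [-0.8, -0.5], [-0.9, -0.2], [-0.9, -0.1], [-0.9, 0.2], [-0.9, 0.5], [-0.7, 0.6], [-0.5, 0.8], [-0.2, 0.9], [-0.1, 0.9], [0.2, 0.9], [0.5, 0.9], [0.6, 0.7], [0.8, 0.5], [0.9, 0.2], [0.9, 0.1], [0.9, -0.2], [0.9, -0.5], [0.7, -0.6], [0.5, -0.8], [0.2, -0.9], [0.1, -0.9], [-0.2, -0.9], [-0.5, -0.9], [-0.6, -0.7], [-0.8, -0.5], [-0.9, -0.2]]
scene [ 0.54   -0.26    0.1455] low z 0.0058
(48, np.float64(0.0002), np.float64(0.002), np.float64(-0.018))
(40, np.float64(0.0016), np.float64(0.0015), np.float64(-0.034))
(42, np.float64(0.0011), np.float64(0.0007), np.float64(-0.05))
(40, np.float64(0.0023), np.float64(0.0012), np.float64(-0.065))
(43, np.float64(0.0013), np.float64(0.0016), np.float64(-0.081))
(124, np.float64(-0.0009), np.float64(-0.0579), np.float64(-0.1))
(538, np.float64(-0.002), np.float64(-0.0239), np.float64(-0.119))
(794, np.float64(0.0118), np.float64(-0.0183), np.float64(-0.132))
```

drive_tool:
  deltas:
    - {"fingers": 1, "x": 0.2, "y": 0.8, "z": -0.4, "rx": 0, "ry": 0, "rz": 0}
    - {"fingers": 1, "x": 0, "y": 0.9, "z": -0.3, "rx": 0, "ry": 0, "rz": 0}
    - {"fingers": 1, "x": 0, "y": 0.9, "z": -0.3, "rx": 0, "ry": 0, "rz": 0}
    - {"fingers": 1, "x": 0, "y": 0.8, "z": -0.3, "rx": 0, "ry": 0, "rz": 0}
    - {"fingers": 1, "x": 0, "y": -0.5, "z": -0.9, "rx": 0, "ry": 0, "rz": 0}
    - {"fingers": 1, "x": 0, "y": -0.6, "z": -0.7, "rx": 0, "ry": 0, "rz": 0}
    - {"fingers": 1, "x": 0, "y": -0.8, "z": -0.5, "rx": 0, "ry": 0, "rz": 0}
    - {"fingers": 1, "x": 0, "y": -0.9, "z": -0.2, "rx": 0, "ry": 0, "rz": 0}

```text
time: 8.32
tcp_pos: [0.5448, -0.2251, 0.143]
tool_rot: [[0.001, 1.0, 0.001], [-0.002, 0.001, -1.0], [-1.0, 0.001, 0.002]]
ft_force: [0.9, -4.2, -0.5]
grip_width: 0.0124
```

drive_tool:
  deltas:
    - {"fingers": 1, "x": 0, "y": -0.9, "z": -0.1, "rx": 0, "ry": 0, "rz": 0}
    - {"fingers": 1, "x": 0, "y": -0.9, "z": 0.2, "rx": 0, "ry": 0, "rz": 0}
    - {"fingers": 1, "x": 0, "y": -0.9, "z": 0.5, "rx": 0, "ry": 0, "rz": 0}
    - {"fingers": 1, "x": 0, "y": -0.7, "z": 0.6, "rx": 0, "ry": 0, "rz": 0}
    - {"fingers": 1, "x": 0, "y": -0.5, "z": 0.8, "rx": 0, "ry": 0, "rz": 0}
    - {"fingers": 1, "x": 0, "y": -0.2, "z": 0.9, "rx": 0, "ry": 0, "rz": 0}
    - {"fingers": 1, "x": 0, "y": -0.1, "z": 0.9, "rx": 0, "ry": 0, "rz": 0}
    - {"fingers": 1, "x": 0, "y": 0.2, "z": 0.9, "rx": 0, "ry": 0, "rz": 0}

```text
time: 9.32
tcp_pos: [0.5063, -0.2706, 0.1425]
tool_rot: [[0.001, 1.0, 0.002], [0.001, 0.002, -1.0], [-1.0, 0.001, -0.001]]
ft_force: [4.4, 1.4, 0.5]
grip_width: 0.012
```

```bash
cat > beads.py <<'E'
from rod import *
c0=np.array([.5395,-.2565])
def beads(n,bias=0):
    im,d,K,D,T=grab(n); hsv=cv2.cvtColor(im,cv2.COLOR_BGR2HSV)
    for nm,lo,hi in(('blue',(95,80,40),(115,255,255)),('brown',(3,100,60),(14,255,255))):
        _,_,st,ce=cv2.connectedComponentsWithStats(cv2.inRange(hsv,lo,hi))
        for s,c in zip(st[1:],ce[1:]):
            p=plane([c],.022,K,D,T)[0,:2]-c0
            if s[4]>15 and np.hypot(*p)<.07: print(nm,s[4],c.round(0),(p*1000).round(0),'r',round(1000*np.hypot(*p)),'ang',round(np.degrees(np.arctan2(p[1],p[0]))))
    return im
E
python3 - <<'E'
from beads import *
a=beads('wrist'); b=beads('scene'); cv2.imwrite('pics/c4.png',np.hstack([cv2.resize(a[100:340,200:440],None,fx=1.66,fy=1.66),cv2.resize(b[130:270,330:450],(341,398))]))
print(robot.observe()['tcp_pos'],robot.observe()['ft_force'])
E
```

```text
blue 531 [307. 120.] [44. -8.] r 45 ang -10
blue 519 [244. 183.] [-5. 44.] r 44 ang 96
blue 486 [273. 222.] [-37.  22.] r 43 ang 150
brown 158060 [298. 179.] [-2.  0.] r 2 ang 168
brown 546 [346. 157.] [ 16. -38.] r 41 ang -68
brown 834 [331. 211.] [-28. -27.] r 39 ang -137
brown 42 [310. 213.] [-30.  -9.] r 32 ang -164
brown 22 [309. 238.] [-52.  -8.] r 52 ang -171
brown 40 [312. 248.] [-60. -11.] r 61 ang -170
brown 89 [390. 198.] [ 13. -31.] r 34 ang -67
brown 115 [406. 213.] [-36. -19.] r 41 ang -153
[ 0.50597668 -0.27195925  0.14248966] [2.12638241 0.93673703 0.75572393]
```

View pics/c4.png

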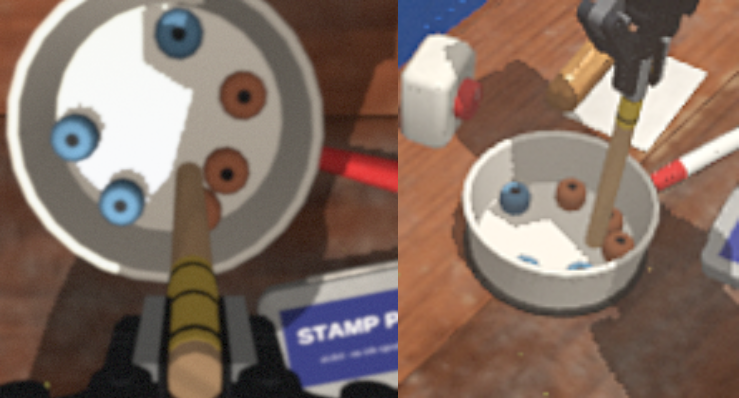

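Two blue beads have moved about 30 mm. The browns are just being pushed at crop positions (225,170) and (212,210). I'll continue round the circle.

drive_tool:
  deltas:
    - {"fingers": 1, "x": 0, "y": 0.5, "z": 0.9, "rx": 0, "ry": 0, "rz": 0}
    - {"fingers": 1, "x": 0, "y": 0.6, "z": 0.7, "rx": 0, "ry": 0, "rz": 0}
    - {"fingers": 1, "x": 0, "y": 0.8, "z": 0.5, "rx": 0, "ry": 0, "rz": 0}
    - {"fingers": 1, "x": 0, "y": 0.9, "z": 0.2, "rx": 0, "ry": 0, "rz": 0}
    - {"fingers": 1, "x": 0, "y": 0.9, "z": 0.1, "rx": 0, "ry": 0, "rz": 0}
    - {"fingers": 1, "x": 0, "y": 0.9, "z": -0.2, "rx": 0, "ry": 0, "rz": 0}
    - {"fingers": 1, "x": 0, "y": 0.9, "z": -0.5, "rx": 0, "ry": 0, "rz": 0}
    - {"fingers": 1, "x": 0, "y": 0.7, "z": -0.6, "rx": 0, "ry": 0, "rz": 0}

```text
time: 10.42
tcp_pos: [0.5672, -0.2817, 0.1421]
tool_rot: [[-0.002, 1.0, 0.001], [-0.0, 0.001, -1.0], [-1.0, -0.002, 0.0]]
ft_force: [-3.2, 1.9, 0.1]
grip_width: 0.0118
```

drive_tool:
  deltas:
    - {"fingers": 1, "x": 0, "y": 0.5, "z": -0.8, "rx": 0, "ry": 0, "rz": 0}
    - {"fingers": 1, "x": 0, "y": 0.2, "z": -0.9, "rx": 0, "ry": 0, "rz": 0}
    - {"fingers": 1, "x": 0, "y": 0.1, "z": -0.9, "rx": 0, "ry": 0, "rz": 0}
    - {"fingers": 1, "x": 0, "y": -0.2, "z": -0.9, "rx": 0, "ry": 0, "rz": 0}
    - {"fingers": 1, "x": 0, "y": -0.5, "z": -0.9, "rx": 0, "ry": 0, "rz": 0}
    - {"fingers": 1, "x": 0, "y": -0.6, "z": -0.7, "rx": 0, "ry": 0, "rz": 0}
    - {"fingers": 1, "x": 0, "y": 0, "z": 0, "rx": 0, "ry": 0, "rz": 0}

```text
time: 11.3
tcp_pos: [0.5624, -0.2301, 0.1428]
tool_rot: [[0.001, 1.0, 0.002], [0.0, 0.002, -1.0], [-1.0, 0.001, -0.0]]
ft_force: [0.0, -0.4, -0.8]
grip_width: 0.0119
```

```bash
python3 - <<'E'
from beads import *
a=beads('wrist'); b=beads('scene'); beads('top'); cv2.imwrite('pics/c5.png',np.hstack([cv2.resize(a[100:340,200:440],None,fx=1.66,fy=1.66),cv2.resize(b[130:270,330:450],(341,398))]))
print(robot.observe()['tcp_pos'],robot.observe()['ft_force'])
E
```

```text
blue 474 [337. 189.] [46.  9.] r 47 ang 11
blue 429 [293. 247.] [-4. 46.] r 46 ang 95
brown 547 [385. 202.] [ 36. -31.] r 47 ang -41
brown 30 [311. 222.] [18. 30.] r 35 ang 59
brown 18 [318. 222.] [18. 25.] r 31 ang 53
brown 524 [399. 247.] [ -4. -45.] r 45 ang -95
brown 16 [316. 241.] [ 2. 26.] r 26 ang 86
brown 49 [319. 251.] [-7. 24.] r 25 ang 107
brown 497 [370. 283.] [-38. -21.] r 43 ang -150
brown 49 [313. 310.] [-63.  29.] r 70 ang 156
brown 86 [381. 195.] [ 33. -25.] r 41 ang -38
brown 90 [401. 201.] [ -8. -40.] r 40 ang -101
brown 81 [407. 215.] [-41. -17.] r 44 ang -158
blue 95 [391. 258.] [-6. 50.] r 51 ang 97
blue 72 [404. 277.] [-39.  28.] r 48 ang 144
brown 27 [427. 279.] [-43. -11.] r 45 ang -166
[ 0.5626885  -0.23122683  0.14271517] [-0.28262448  0.11179969 -0.59012365]
```

View pics/c5.png

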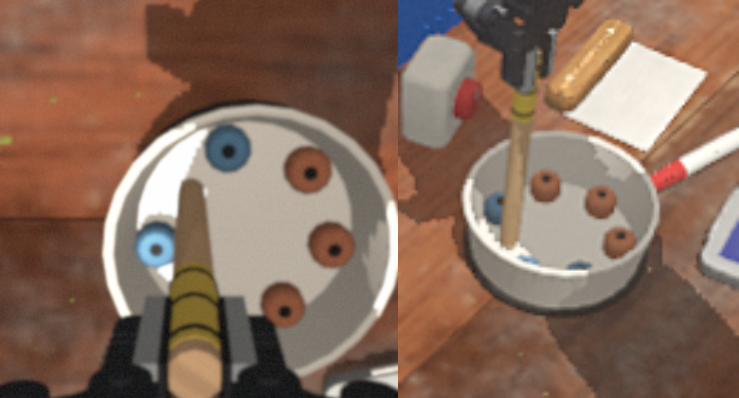

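All beads moved on CCW: blue is now at 11, 95 and 145°, brown at -41, -95 and -150°. That is about 20–35 mm each. One more turn will add margin.

drive_tool:
  deltas:
    - {"fingers": 1, "x": 0, "y": -0.8, "z": -0.5, "rx": 0, "ry": 0, "rz": 0}
    - {"fingers": 1, "x": 0, "y": -0.9, "z": -0.2, "rx": 0, "ry": 0, "rz": 0}
    - {"fingers": 1, "x": 0, "y": -0.9, "z": -0.1, "rx": 0, "ry": 0, "rz": 0}
    - {"fingers": 1, "x": 0, "y": -0.9, "z": 0.2, "rx": 0, "ry": 0, "rz": 0}
    - {"fingers": 1, "x": 0, "y": -0.9, "z": 0.5, "rx": 0, "ry": 0, "rz": 0}
    - {"fingers": 1, "x": 0, "y": -0.7, "z": 0.6, "rx": 0, "ry": 0, "rz": 0}
    - {"fingers": 1, "x": 0, "y": -0.5, "z": 0.8, "rx": 0, "ry": 0, "rz": 0}
    - {"fingers": 1, "x": 0, "y": -0.2, "z": 0.9, "rx": 0, "ry": 0, "rz": 0}

```text
time: 12.45
tcp_pos: [0.5046, -0.2528, 0.1426]
tool_rot: [[0.001, 1.0, 0.002], [0.001, 0.002, -1.0], [-1.0, 0.001, -0.001]]
ft_force: [2.8, -0.3, 0.2]
grip_width: 0.0118
```

drive_tool:
  deltas:
    - {"fingers": 1, "x": 0, "y": -0.1, "z": 0.9, "rx": 0, "ry": 0, "rz": 0}
    - {"fingers": 1, "x": 0, "y": 0.2, "z": 0.9, "rx": 0, "ry": 0, "rz": 0}
    - {"fingers": 1, "x": 0, "y": 0.5, "z": 0.9, "rx": 0, "ry": 0, "rz": 0}
    - {"fingers": 1, "x": 0, "y": 0.6, "z": 0.7, "rx": 0, "ry": 0, "rz": 0}
    - {"fingers": 1, "x": 0, "y": 0.8, "z": 0.5, "rx": 0, "ry": 0, "rz": 0}
    - {"fingers": 1, "x": 0, "y": 0.9, "z": 0.2, "rx": 0, "ry": 0, "rz": 0}
    - {"fingers": 1, "x": 0, "y": 0.9, "z": 0.1, "rx": 0, "ry": 0, "rz": 0}
    - {"fingers": 1, "x": 0, "y": 0.9, "z": -0.2, "rx": 0, "ry": 0, "rz": 0}

```text
time: 13.45
tcp_pos: [0.551, -0.2922, 0.1418]
tool_rot: [[-0.002, 1.0, 0.001], [0.001, 0.001, -1.0], [-1.0, -0.002, -0.001]]
ft_force: [-0.2, 2.9, -0.1]
grip_width: 0.0118
```

drive_tool:
  deltas:
    - {"fingers": 1, "x": 0, "y": 0.9, "z": -0.5, "rx": 0, "ry": 0, "rz": 0}
    - {"fingers": 1, "x": 0, "y": 0.7, "z": -0.6, "rx": 0, "ry": 0, "rz": 0}
    - {"fingers": 1, "x": 0, "y": 0.5, "z": -0.8, "rx": 0, "ry": 0, "rz": 0}
    - {"fingers": 1, "x": 0, "y": -0.9, "z": -0.5, "rx": 0, "ry": 0, "rz": 0}
    - {"fingers": 1, "x": 0, "y": -0.9, "z": -0.2, "rx": 0, "ry": 0, "rz": 0}
    - {"fingers": 1, "x": 0, "y": -0.9, "z": 0, "rx": 0, "ry": 0, "rz": 0}
    - {"fingers": 1, "x": 0, "y": 0, "z": 0, "rx": 0, "ry": 0, "rz": 0}
    - {"fingers": 1, "x": 0, "y": 0, "z": 0, "rx": 0, "ry": 0, "rz": 0}

```text
time: 14.45
tcp_pos: [0.5456, -0.2672, 0.1428]
tool_rot: [[0.001, 1.0, 0.001], [-0.0, 0.001, -1.0], [-1.0, 0.001, 0.0]]
ft_force: [0.7, -0.3, -0.8]
grip_width: 0.0119
```

```bash
python3 - <<'E'
from beads import *
a=beads('wrist'); print(); b=beads('scene'); print();beads('top'); cv2.imwrite('pics/c6.png',np.hstack([cv2.resize(a[100:340,200:440],None,fx=1.66,fy=1.66),cv2.resize(b[130:270,330:450],(341,398))]))
print(robot.observe()['tcp_pos'],robot.observe()['ft_force'])
E
```

```text
blue 491 [291. 168.] [46.  9.] r 47 ang 11
blue 478 [258. 245.] [-19.  39.] r 43 ang 116
blue 387 [290. 268.] [-39.  11.] r 41 ang 164
brown 163338 [310. 181.] [36. -6.] r 37 ang -10
brown 543 [331. 173.] [ 43. -23.] r 48 ang -28
brown 532 [359. 212.] [ 10. -47.] r 48 ang -78
brown 24 [312. 219.] [ 4. -7.] r 8 ang -63
brown 51 [316. 241.] [-15. -11.] r 19 ang -144
brown 497 [343. 255.] [-28. -35.] r 45 ang -129
brown 20 [318. 252.] [-25. -12.] r 28 ang -154

blue 53 [365. 203.] [44. 15.] r 46 ang 18
brown 89 [376. 196.] [ 39. -17.] r 43 ang -23
brown 88 [395. 197.] [  7. -41.] r 41 ang -80
brown 95 [407. 210.] [-32. -28.] r 43 ang -138

blue 86 [411. 228.] [45. 14.] r 47 ang 18
blue 97 [395. 266.] [-21.  44.] r 49 ang 115
blue 65 [411. 280.] [-44.  17.] r 47 ang 158
brown 97 [430. 229.] [ 43. -19.] r 47 ang -24
brown 108 [438. 272.] [-31. -30.] r 43 ang -135
[ 0.54573103 -0.26685693  0.14250369] [-0.13308914  0.30412236 -0.80035834]
```

View pics/c6.png

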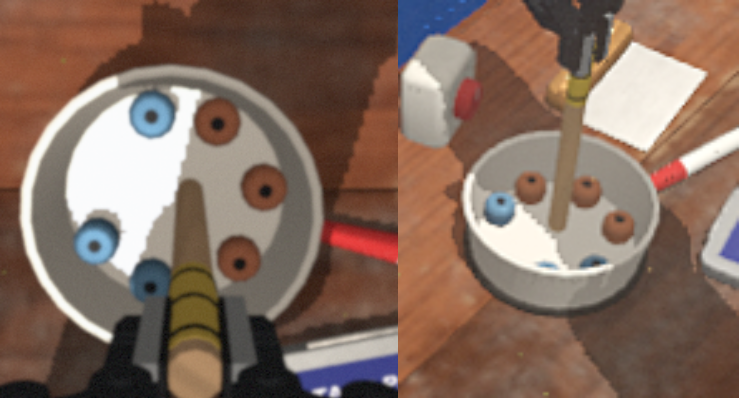

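The stir worked: every bead has moved at least 18 mm, with both brown and blue pairs around 35 mm, and the rod is clear in the middle. I'll lift and return.

drive_tool:
  deltas:
    - {"fingers": 1, "x": -2, "y": 0, "z": 0, "rx": 0, "ry": 0, "rz": 0}
    - {"fingers": 1, "x": -3, "y": 0, "z": 0, "rx": 0, "ry": 0, "rz": 0}
    - {"fingers": 1, "x": -3, "y": 0, "z": 0, "rx": 0, "ry": 0, "rz": 0}
    - {"fingers": 1, "x": -3, "y": 0, "z": 0, "rx": 0, "ry": 0, "rz": 0}
    - {"fingers": 1, "x": -0.5, "y": 0, "z": -2, "rx": 0, "ry": 0, "rz": 0}
    - {"fingers": 1, "x": 0, "y": -0.4, "z": -4, "rx": 0, "ry": 0, "rz": 0}
    - {"fingers": 1, "x": 0, "y": -0.5, "z": -4, "rx": 0, "ry": 0, "rz": 0}
    - {"fingers": 1, "x": 0, "y": -0.5, "z": -4, "rx": 0, "ry": 0, "rz": 0}

```text
time: 15.6
tcp_pos: [0.5304, -0.124, 0.2563]
tool_rot: [[-0.002, 1.0, 0.003], [0.001, 0.003, -1.0], [-1.0, -0.002, -0.001]]
ft_force: [0.0, -0.1, -0.8]
grip_width: 0.0116
```

drive_tool:
  deltas:
    - {"fingers": 1, "x": 0, "y": -0.5, "z": -4, "rx": 0, "ry": 0, "rz": 0}
    - {"fingers": 1, "x": 0, "y": -0.5, "z": -4, "rx": 0, "ry": 0, "rz": 0}
    - {"fingers": 1, "x": 0, "y": -0.5, "z": -4, "rx": 0, "ry": 0, "rz": 0}
    - {"fingers": 1, "x": 0, "y": -0.5, "z": -4, "rx": 0, "ry": 0, "rz": 0}
    - {"fingers": 1, "x": 0, "y": -0.5, "z": -4, "rx": 0, "ry": 0, "rz": 0}
    - {"fingers": 1, "x": 0, "y": -0.2, "z": -3, "rx": 0, "ry": 0, "rz": 0}
    - {"fingers": 1, "x": 0, "y": 0, "z": -2.3, "rx": 0, "ry": 0, "rz": 0}
    - {"fingers": 1, "x": 0, "y": 0, "z": 0, "rx": 0, "ry": 0, "rz": 0}

```text
time: 16.6
tcp_pos: [0.5024, 0.1291, 0.2565]
tool_rot: [[-0.002, 1.0, 0.006], [0.001, 0.006, -1.0], [-1.0, -0.002, -0.001]]
ft_force: [-0.0, -0.6, 0.1]
grip_width: 0.012
```

drive_tool:
  deltas:
    - {"fingers": 1, "x": 0, "y": 0, "z": 0, "rx": 0, "ry": 0, "rz": 0}
    - {"fingers": 1, "x": 0, "y": 0, "z": 0, "rx": 0, "ry": 0, "rz": 0}

```text
time: 16.85
tcp_pos: [0.5038, 0.125, 0.2572]
tool_rot: [[-0.001, 1.0, -0.0], [-0.001, -0.0, -1.0], [-1.0, -0.001, 0.001]]
ft_force: [-0.5, -0.2, -0.4]
grip_width: 0.012
```

```bash
python3 - <<'E'
from rod import *
rod('scene'); rod('top',r=.04); im,d,K,D,T=grab('wrist')
yy,xx=np.mgrid[0:480,0:640]; A=pt(np.c_[xx.ravel(),yy.ravel()],d,K,D,T)
for lo,hi in((.066,.075),(.003,.012)):
    q=A[(A[:,2]>lo)&(A[:,2]<hi)]; q=q[np.hypot(q[:,0]-.505,q[:,1]-.128)<.055]
    print(lo,len(q),cv2.minEnclosingCircle(q[:,:2].astype(np.float32)))
print(robot.observe()['tcp_pos'])
E
```

```text
scene [0.5038 0.125  0.2572] low z 0.1291
(77, np.float64(0.0003), np.float64(0.0021), np.float64(-0.018))
(74, np.float64(0.0003), np.float64(0.002), np.float64(-0.034))
(68, np.float64(-0.0), np.float64(0.0027), np.float64(-0.049))
(67, np.float64(0.0001), np.float64(0.0028), np.float64(-0.065))
(59, np.float64(-0.0), np.float64(0.0029), np.float64(-0.082))
(61, np.float64(-0.0001), np.float64(0.0032), np.float64(-0.098))
(50, np.float64(-0.0002), np.float64(0.0033), np.float64(-0.113))
(29, np.float64(-0.0005), np.float64(0.0033), np.float64(-0.126))
top [0.5039 0.1251 0.2573] low z 0.1256
(4, np.float64(-0.0004), np.float64(0.0044), np.float64(-0.12))
(9, np.float64(0.0004), np.float64(0.0055), np.float64(-0.13))
0.066 1104 ((0.50478595495224, 0.127699077129364), 0.03039575181901455)
0.003 2081 ((0.5047450065612793, 0.1276354044675827), 0.04596485570073128)
[0.50404121 0.12540248 0.25748253]
```

drive_tool:
  deltas:
    - {"fingers": 1, "x": 1, "y": 0.1, "z": 0, "rx": 0, "ry": 0, "rz": 0}
    - {"fingers": 1, "x": 2, "y": 0, "z": 0, "rx": 0, "ry": 0, "rz": 0}
    - {"fingers": 1, "x": 2, "y": 0, "z": 0, "rx": 0, "ry": 0, "rz": 0}
    - {"fingers": 1, "x": 2, "y": 0, "z": 0, "rx": 0, "ry": 0, "rz": 0}
    - {"fingers": 1, "x": 1.5, "y": 0, "z": 0, "rx": 0, "ry": 0, "rz": 0}
    - {"fingers": 1, "x": 1.5, "y": 0, "z": 0, "rx": 0, "ry": 0, "rz": 0}
    - {"fingers": 1, "x": 1, "y": 0, "z": 0, "rx": 0, "ry": 0, "rz": 0}
    - {"fingers": 1, "x": 0.6, "y": 0, "z": 0, "rx": 0, "ry": 0, "rz": 0}

```text
time: 18.0
tcp_pos: [0.5049, 0.1261, 0.141]
tool_rot: [[-0.0, 1.0, 0.001], [-0.0, 0.001, -1.0], [-1.0, -0.0, 0.0]]
ft_force: [0.1, 0.2, -0.4]
grip_width: 0.012
```

drive_tool:
  deltas:
    - {"fingers": 1, "x": 0.2, "y": 0, "z": 0, "rx": 0, "ry": 0, "rz": 0}
    - {"fingers": 1, "x": 0, "y": 0, "z": 0, "rx": 0, "ry": 0, "rz": 0}
    - {"fingers": 1, "x": 0, "y": 0, "z": 0, "rx": 0, "ry": 0, "rz": 0}

```text
time: 18.38
tcp_pos: [0.5053, 0.1262, 0.1399]
tool_rot: [[0.001, 1.0, 0.001], [0.0, 0.001, -1.0], [-1.0, 0.001, -0.0]]
ft_force: [-0.6, 0.4, -1.0]
grip_width: 0.0118
```

drive_tool:
  deltas:
    - {"fingers": 0.85, "x": 0.1, "y": 0, "z": 0, "rx": 0, "ry": 0, "rz": 0}
    - {"fingers": 0.7, "x": 0, "y": 0, "z": 0, "rx": 0, "ry": 0, "rz": 0}
    - {"fingers": 0, "x": 0, "y": 0, "z": 0, "rx": 0, "ry": 0, "rz": 0}
    - {"fingers": 0, "x": 0, "y": 0, "z": 0, "rx": 0, "ry": 0, "rz": 0}
    - {"fingers": 0, "x": 0, "y": 0, "z": 0, "rx": 0, "ry": 0, "rz": 0}
    - {"fingers": 0, "x": 0, "y": 0, "z": 0, "rx": 0, "ry": 0, "rz": 0}
    - {"fingers": 0, "x": 0, "y": 0, "z": 0, "rx": 0, "ry": 0, "rz": 0}

```text
time: 19.25
tcp_pos: [0.5049, 0.1261, 0.1385]
tool_rot: [[0.0, 1.0, 0.001], [0.0, 0.001, -1.0], [-1.0, 0.0, -0.0]]
ft_force: [0.1, 0.5, -0.6]
grip_width: 0.0856
```

drive_tool:
  deltas:
    - {"fingers": 0, "x": -2, "y": 0, "z": 0, "rx": 0, "ry": 0, "rz": 0}
    - {"fingers": 0, "x": -3, "y": 0, "z": 0, "rx": 0, "ry": 0, "rz": 0}
    - {"fingers": 0, "x": -3, "y": 0, "z": 0, "rx": 0, "ry": 0, "rz": 0}
    - {"fingers": 0, "x": -4, "y": 0, "z": 0, "rx": 0, "ry": 0, "rz": 0}
    - {"fingers": 0, "x": -3, "y": 0, "z": 0, "rx": 0, "ry": 0, "rz": 0}
    - {"fingers": 0, "x": 0, "y": 0, "z": 0, "rx": 0, "ry": 0, "rz": 0}
    - {"fingers": 0, "x": 0, "y": 0, "z": 0, "rx": 0, "ry": 0, "rz": 0}

```text
time: 20.12
tcp_pos: [0.5045, 0.1259, 0.2877]
tool_rot: [[-0.001, 1.0, 0.001], [-0.0, 0.001, -1.0], [-1.0, -0.001, 0.0]]
ft_force: [-0.1, 0.4, 0.1]
grip_width: 0.0851
```

```bash
python3 - <<'E'
from beads import *
im,d,K,D,T=grab('scene'); cv2.imwrite('pics/s7.png',im)
yy,xx=np.mgrid[0:480,0:640]; A=pt(np.c_[xx.ravel(),yy.ravel()],d,K,D,T); v=A[(np.hypot(A[:,0]-.505,A[:,1]-.128)<.03)&(A[:,2]>.085)&(A[:,2]<.2)]
print('rod top z',np.percentile(v[:,2],99)); 
for a in(.09,.12,.15,.17):
    q=v[(v[:,2]>a)&(v[:,2]<a+.015)]; print(a,len(q),q.mean(0).round(4) if len(q) else '')
beads('top'); im,d,K,D,T=grab('top'); A=pt(np.c_[xx.ravel(),yy.ravel()],d,K,D,T).reshape(480,640,3)[130:200,270:350].reshape(-1,3); q=A[(A[:,2]>.08)&(A[:,2]<.11)]
print('mug',cv2.minEnclosingCircle(q[:,:2].astype(np.float32)),robot.observe()['tcp_pos'],robot.observe()['joint_vel'].round(1))
E
```

```text
rod top z 0.1879145524042559
0.09 45 [0.5019 0.1324 0.0978]
0.12 45 [0.5019 0.1332 0.1281]
0.15 56 [0.5022 0.1328 0.1574]
0.17 69 [0.503  0.1328 0.1779]
blue 79 [411. 228.] [45. 14.] r 47 ang 18
blue 84 [394. 266.] [-21.  45.] r 49 ang 115
blue 88 [411. 280.] [-44.  17.] r 47 ang 159
brown 113 [430. 229.] [ 42. -18.] r 45 ang -23
brown 119 [445. 249.] [  8. -42.] r 43 ang -79
brown 121 [439. 272.] [-31. -30.] r 43 ang -135
mug ((0.6836007237434387, -0.07000669091939926), 0.051918767392635345) [0.5042719  0.1258533  0.28723885] [-0.1 -0.  -0.  -0.3 -0.1  0.1  0.1]
```

View pics/s7.png

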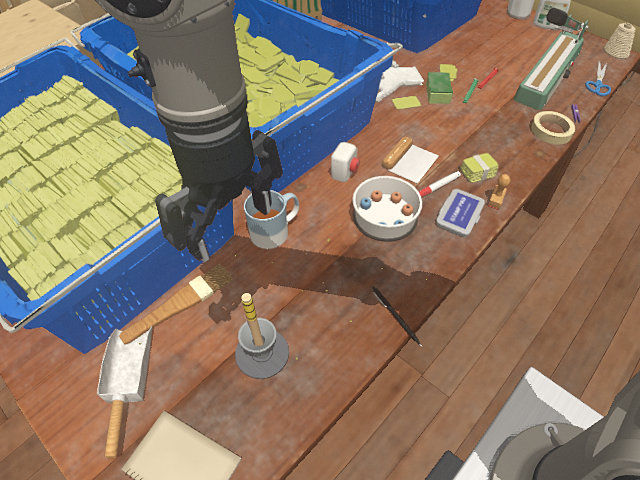

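The rod stands upright and fully down in its stand (grip at (249,300)). The gripper is clear above it, the beads lie in the bowl at (388,207), and the mug hasn't moved. I'm handing in.

```bash
python3 -c "
from cell import robot
print(robot.finish_job())"
```

```text
the job is handed in; nothing more can be done
None
```

The job is done and handed in, though `finish_job` gives no verdict. I took the rod by its yellow grip, lowered its end to about 12 mm above the bowl's underside, and stirred about two and a quarter turns. I then stood the rod back in its stand, let go and raised the gripper clear, at about 20 s on the robot's clock.

**Last checks**
- **Beads:** all six are in the bowl, at about 43–49 mm from its axis. All three browns and two of the blues moved roughly 35–45 mm from where they started. The third blue moved about 20 mm.
- **Rod:** it is upright, with its top at about 0.187 m, so it is fully down. The gripper is open and clear above it.
- **Mug:** its position reads within 3 mm of where it was at the start, which is about the measuring error.

**Disagreements:** the top camera read y values about 3–4 mm off the wrist camera's, so I used the wrist camera for the stand and mainly for the bowl. The gripper showed a 12 mm opening on the 14 mm rod, but the rod held without slipping. No check failed.

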